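# Close up the parts cabinet at the heat-press bench

## Robot

A 6-joint arm with a two-finger parallel gripper is mounted at the origin on the work surface. World frame = base frame: x ahead of the robot, y to its left, z up, the work surface at z = 0. Lengths are in m, angles in degrees, forces in N, time in s.
With the tool pointing down it reaches from about 0.35 to 0.875 m from the base axis. Payload 4.2 kg.
Tool frame: the origin (TCP) lies on the centre line of the jaws, within the pads' length; the fingertips stand 19 mm ahead of it and the grasp point (between the pads) is the TCP; z points along the fingers, y is the line along which they close (so a half turn about z gives the same grasp; the last joint's range is limited). The gripper opens to 87 mm and grips with 3 to 60 N. Pads are 19 mm wide; open, the fingers measure 117 mm over their backs; the gripper's body (75 mm by 190 mm) begins 51 mm behind the grasp point.
Start: joints at [-51.016, 22.042, 0.453, 0, -68.411, -14.817], TCP at [0.256, -0.57, 0.242] pointing down, gripper open.
Joint ranges: [-179.83, 179.83], [-69.29, 118.12], [-61.27, 80.66], [-181.25, 117.63], [-171.15, -9.14], [-177.46, 177.46]. Speed limits (degrees/s): [159.86, 159.86, 180, 180, 180, 180].

## Interface

Orientations are given as a 3x3 rotation matrix whose columns are the frame's x, y, z axes.
In Python, from station import sense, capture, finish_job, search_frame, masks_of gives the robot as it stands.
- The arm moves only by the tool drive_tool, never from a script. Its argument "rows" is a list of rows, each a list of 7 numbers: the opening in per cent of the stroke, from 0 (shut) to 100 (fully open), then the shift along the world's x, y, z in mm, then the turn, a rotation vector about the world's x, y, z in rad. In form: [[fingers, dx, dy, dz, wx, wy, wz], ...]. A call has 1 to 5 rows; each row shifts and turns the commanded pose from where the row before left it; what a row does not reach is not made up. A row lasts 1/12 s, in which the tool goes at most 41.7 mm and 7.16 degrees, less where a joint would pass 70% of its speed; a pose out of reach is approached as far as the arm can. A call is refused whole if a number of a shift passes 41.7 or a number of a turn 0.125, either way. A call with a gripper value outside its range is refused whole. The fingers move at their own pace and stop on an object; the grip force is fixed at half the most. Time passes only in rows, so rows that do not move let the fingers close. It gives the time, the measured TCP pose, the force, the opening and the grip force at its end, in the units of the state.
- sense(): the state, without advancing time (a new reading comes with each control period).
- capture(name): name is "scene" or "top"; returns a dict with "frame" (420x560x3 uint8, red, green, blue), "z_map" (420x560 float32, m along the optical axis (not along the pixel's ray), 0 where there is no reading), "fx", "fy", "cx", "cy" (pixels), "R" (3x3) and "t" (3): a world point X has camera coordinates R X + t. Camera axes: x right, y down, z forward; pixel columns grow to the right and rows downward; lengths in m; the calibration is good to about 2 mm. A picture is of the moment at which its call begins.
- finish_job(): hands the job in; it is judged then, once.
Trained networks look in a picture, given as the dict that the camera call returned (one of the last four; its "shot" number tells which), for a name from the list of things; names that differ only in an ending like _2 or _b are one class to them, and where a whole thing is asked for, a point or a joint stands for the part that bears it (a point fixed in the world has none). Each returns a list of dicts, best first, with "p" (0 to 1); they miss things now and then, are a little off and sometimes report something else, mostly with a low value. They report only what shows in the picture. A call takes as long as a camera call.
- search_frame(label, picture): "xy" ([column, row] in pixels, amid what is visible of it).
- masks_of(label, picture): "region" (420x560 bool, what is visible of it) and "xy" ([column, row] in pixels, amid what is visible of it).
The state is a dict: "time_s": time; "joints": joint angles; "joint_velocities": joint speeds; "effort": joint torques, N m; "tcp_pos": TCP position; "ee_rot": TCP orientation; "wrist_force": force on the tool from outside, world axes, zero at the start; "moment": the same for the moment, N m; "gripper_width": opening from 0.0 (shut) to 1.0 (fully open); "gripper_force": force on a finger pad.
Only numpy, scipy, OpenCV 4.12 (cv2) and the standard library are available. Lean on these libraries where they do the work, as an engineer would, in place of code of your own. Each camera call takes 0.05 s, during which the arm holds its last target. There are 200 camera calls.

## Task

Close up the small-parts cabinet by pushing with the fingertips only: push both open drawers fully home and push the lid down until it lies flat, in any order, without slamming them. Do not pull the drawers right out or throw the lid back, and leave the bottle, tape roll and mug standing where they are.

Things in the scene. Friction and masses are not known exactly. Their poses are not given: they have to be found in the camera images.
- cabinet: Low dark navy small-parts cabinet bolted to the bench, 140 deep (x), 260 wide (y), 85 high without its lid. Origin: centre of its underside. Its x axis points from its front to its back, away from the robot, y to its left, z up. Two drawers side by side in the front, above them a shallow open tray covered by one lid hinged along the back edge.
- drawer_left (a joint): Travel in m of the left drawer of the cabinet (at its +y side): 0 is fully home, it grows as the drawer comes out towards the robot (cabinet -x). Starts 0.025 to 0.06. Slides with about 1.5 N of friction and stays where it is left; a stop holds it at 0.
- drawer_right (a joint): Travel in m of the right drawer of the cabinet (at its -y side): 0 is fully home, it grows as the drawer comes out towards the robot (cabinet -x). Starts 0.025 to 0.06. Slides with about 1.5 N of friction and stays where it is left; a stop holds it at 0.
- drawer_left_front (a point): Centre of the outer face of the left drawer's front panel, 26 mm above the bench. The panel is 124 wide, 44 high (4 to 48 mm above the bench), 6 thick, and lies against the outside of the cabinet's front face when shut. A level steel pull tab, 60 wide, 6 thick, stands out 12 mm from the panel at 42 mm above the bench. Moves with the drawer; shut, it lies at cabinet x = -76 mm, y = +64 mm.
- drawer_right_front (a point): Centre of the outer face of the right drawer's front panel, 26 mm above the bench. The panel is 124 wide, 44 high (4 to 48 mm above the bench), 6 thick, and lies against the outside of the cabinet's front face when shut. A level steel pull tab, 60 wide, 6 thick, stands out 12 mm from the panel at 42 mm above the bench. Moves with the drawer; shut, it lies at cabinet x = -76 mm, y = -64 mm.
- lid (a joint): Angle in rad of the lid: 0 lies flat and shut, it grows as the front edge rises; at 1.57 it would stand upright over the hinge. Starts 0.95 to 1.25, leaning towards the robot. The stiff hinge (about 0.4 N m of friction) keeps it where it is left; a stop holds it at 0.
- lid_hinge (a point): Middle of the lid's hinge axis, which runs along cabinet y at cabinet x = +70 mm, 85 mm above the bench. The underside of the lid lies in the plane of this axis.
- lid_edge (a point): Middle of the lid's free front edge, on its outer (upper) face, 140 mm from the hinge. The lid is a slate-blue rigid plate 140 x 260 x 8, with a steel tab 40 wide standing out 13 mm from the middle of the front edge. The outer face looks up and away from the robot while the lid is open.
- spray: Bystander: closed bottle, 56 in diameter, 150 high, standing loose beside the cabinet. Origin: centre of its underside.
- tape_roll: Bystander: cardboard ring lying flat, 90 in diameter, 30 high, loose. Origin: centre of its underside.
- mug: Bystander: white mug, 76 in diameter, 85 high, handle at its +y side, loose. Origin: centre of its underside.

How it is judged (in metres and radians):
At the end, for the whole second after the job is handed in: Both drawers within 5 mm of fully home, the lid within 0.04 rad of flat, the bottle, tape roll and mug upright and within 25 mm of where they stood (value of joint each of drawer_left, drawer_right below 0.005 m and value of joint lid below 0.04 rad and distance of each of spray, tape_roll, mug from where it was at the start of the episode below 0.025 m and angle between each of spray, tape_roll, mug's own z axis and vertical below 0.2 rad); the robot touches nothing.
It fails at once if a drawer is pulled out beyond 75 mm (value of joint any of drawer_left, drawer_right above 0.075 m).
It fails at once if the lid is lifted or swung back beyond 1.5 rad (value of joint lid above 1.5 rad).
It fails at once if a drawer is slammed (faster than 0.5 m/s) (velocity of joint any of drawer_left, drawer_right below -0.5 m/s).
It fails at once if the lid is slammed (faster than 4 rad/s) (velocity of joint lid below -4 rad/s).
It fails at once if the bottle, tape roll or mug is lifted, carried, shoved 25 mm or tipped (distance of any of spray, tape_roll, mug from where it was at the start of the episode above 0.025 m or angle between any of spray, tape_roll, mug's own z axis and vertical above 0.2 rad).
It also fails if it takes over 61 s, if anything falls off the work surface, if the arm or the gripper's body presses on something with over 40 N, if the wrist force passes 120 N, or if a joint passes its speed limit or range.

## Working session

There is one attempt and no reset: what is moved stays moved. The work goes in short steps, Python scripts to look and compute and a tool call to move; the robot and the scene stay as the last step left them, time stands still between calls to the robot, and variables do not carry over. Pictures are saved under pics/ and viewed, at most 10 in all, crops included, and the job is handed in when it is done.

Besides the shell and the picture viewer there is one more tool, called after "Emit:" by a JSON object that holds its "fn" and its "kwargs". drive_tool: Moves the arm, as the interface text tells. Its arguments: {"type":"object","properties":{"rows":{"type":"array"}},"required":["rows"]}

```bash
mkdir -p pics; cat > h.py <<'E'
from station import *
import numpy as np, cv2
def pts(p,mask):
    v,u=np.nonzero(mask&(p["z_map"]>0)); z=p["z_map"][v,u]
    c=np.stack([(u-p["cx"])/p["fx"]*z,(v-p["cy"])/p["fy"]*z,z],1)
    return (c-np.array(p["t"]))@np.array(p["R"])
E
python3 - <<'E'
from h import *
P={n:capture(n) for n in("scene","top")}
im=[]
for n,p in P.items():
    im.append(p["frame"])
    for l in ["cabinet","drawer_left_front","drawer_right_front","lid_edge","spray","tape_roll","mug"]:
        for r in masks_of(l,p)[:2]:
            q=pts(p,r["region"])
            if len(q): print(n,l,round(r["p"],2),np.round(r["xy"]),np.round(np.percentile(q,[3,50,97],axis=0),3).tolist())
    np.savez(n+".npz",**{k:p[k] for k in("frame","z_map","fx","fy","cx","cy","R","t")})
a=np.hstack(im)[:,:,::-1]; cv2.imwrite("pics/a.png",cv2.resize(np.vstack(im)[:,:,::-1],(400*1,600)) if 0 else cv2.resize(a,(800,300)))
for n,p in P.items(): cv2.imwrite(f"pics/{n}.png",p["frame"][:,:,::-1])
print(sense())
E
```

```text
scene cabinet 0.79 [280. 239.] [[0.47, -0.034, 0.013], [0.618, 0.116, 0.097], [0.666, 0.219, 0.218]]
scene drawer_left_front 0.76 [334. 247.] [[0.462, 0.082, 0.001], [0.484, 0.146, 0.045], [0.506, 0.201, 0.056]]
scene drawer_right_front 0.98 [302. 205.] [[0.455, -0.043, 0.009], [0.473, 0.013, 0.03], [0.501, 0.069, 0.049]]
scene lid_edge 0.56 [259. 235.] [[0.606, -0.028, 0.094], [0.635, 0.107, 0.165], [0.667, 0.217, 0.219]]
scene spray 0.64 [207. 171.] [[0.614, -0.168, 0.013], [0.64, -0.146, 0.092], [0.661, -0.134, 0.151]]
scene tape_roll 0.58 [422. 315.] [[0.378, 0.302, -0.0], [0.419, 0.345, 0.029], [0.462, 0.383, 0.032]]
scene mug 0.64 [330. 344.] [[0.549, 0.286, 0.003], [0.593, 0.316, 0.036], [0.638, 0.357, 0.086]]
top cabinet 0.75 [251. 196.] [[0.474, -0.036, 0.007], [0.575, 0.077, 0.057], [0.653, 0.207, 0.216]]
top drawer_left_front 0.68 [226. 235.] [[0.471, 0.089, -0.0], [0.495, 0.141, 0.028], [0.515, 0.194, 0.048]]
top drawer_right_front 0.96 [285. 232.] [[0.456, -0.041, 0.004], [0.493, 0.011, 0.027], [0.527, 0.065, 0.048]]
top lid_edge 0.64 [284. 230.] [[0.458, -0.041, 0.004],
[... 635 characters left out ...]
  -6.84097092e+01, -1.48165684e+01]), 'joint_velocities': array([0.05832295, 0.06321609, 0.12009035, 0.07399716, 0.08595809,
       0.07362079]), 'effort': array([-4.95622828e-06, -3.90405607e+01,  1.87615657e+01,  4.22397673e+00,
        1.56108965e-02, -5.23152687e-05]), 'tcp_pos': array([ 0.25589962, -0.57020727,  0.24158788]), 'ee_rot': array([[-9.12359768e-01, -4.09389360e-01,  7.35755528e-05],
       [-4.09389365e-01,  9.12359766e-01, -6.96598020e-05],
       [-3.86093924e-05, -9.36758496e-05, -9.99999995e-01]]), 'wrist_force': array([ 0.23221956,  0.48465437, -0.11336399]), 'moment': array([0.0264381 , 0.03399501, 0.00054363]), 'gripper_force': 0.0, 'gripper_width': 1.001432491638298}
```

View pics/scene.png

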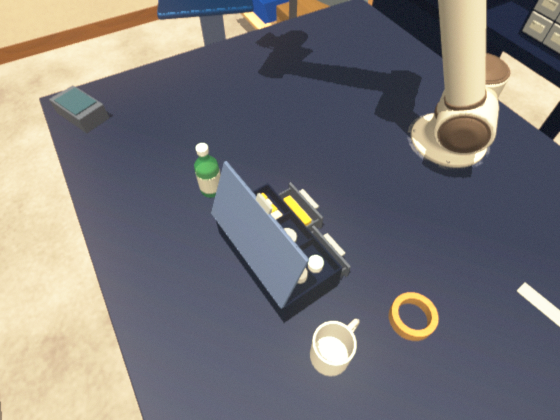

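View pics/top.png

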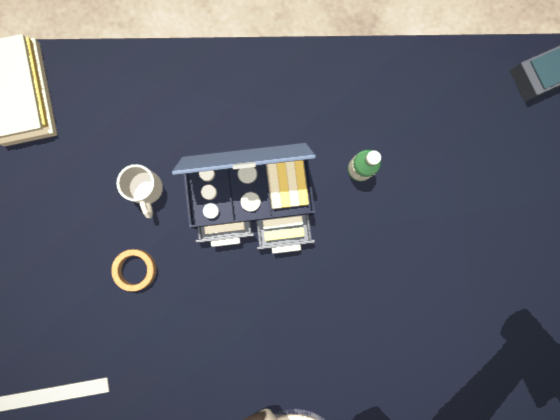

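The scene view shows the open lid (about 258,235), the left drawer (335,247), the right drawer (303,205), the bottle (207,170), the mug (333,348) and the tape (414,316). In the top view the cabinet is turned by a few degrees. Its lid edge runs from (175,165) to (313,150), and the pull tabs are at (225,241) and (286,249).

```bash
python3 - <<'E'
from h import *
p=capture("scene");q=pts(p,masks_of("lid_edge",p)[0]["region"])
for _ in range(6):
    c=q.mean(0);n=np.linalg.svd(q-c,full_matrices=False)[2][2];d=abs((q-c)@n);q=q[d<max(0.004,np.median(d)*2)]
n=n*np.sign(n[2]);print("lid plane n",n,"c",c,len(q),"resid",d.mean(),"yaw",np.degrees(np.arctan2(n[1],n[0])),"angle",np.arctan2(np.hypot(n[0],n[1]),n[2]))
yaw=np.arctan2(n[1],n[0])
for nm in("scene","top"):
  p=capture(nm); q=pts(p,np.ones((420,560),bool))
  m=(q[:,0]>.4)&(q[:,0]<.75)&(q[:,1]>-.1)&(q[:,1]<.26)
  q=q[m]; 
  # robust: yaw from rotated extents
  h=q[(q[:,2]>.012)]
  for yd in [np.degrees(yaw)]:
    y=np.radians(yd);ex=np.array([np.cos(y),np.sin(y)]);ey=np.array([-np.sin(y),np.cos(y)])
    X=h[:,:2]@ex;Y=h[:,:2]@ey
    b=(h[:,2]<.09)
    print(nm,yd,"Y ext all",np.percentile(Y,[.3,1,99,99.7]).round(4),"low",np.percentile(Y[b],[.3,1,99,99.7]).round(4))
    for s,lo,hi in(("R",-.1,np.median(Y[b])-.0),("L",np.median(Y[b]),.3)):
        k=b&(Y>lo)&(Y<hi)&(h[:,2]<.06)
        hist,e=np.histogram(X[k],bins=np.arange(.42,.62,.004));print(s,[(round(a,3),int(c)) for a,c in zip(e,hist) if c][:16])
    top=h[:,2]>.06
    print("rim z .075-.09 X,Y",np.percentile(X[(h[:,2]>.078)&(h[:,2]<.09)],[1,5,50,95]).round(3))
    print("lid zmax",np.percentile(h[:,2],[99,99.8]).round(3), "top-edge pts X", np.median(X[h[:,2]>np.percentile(h[:,2],98)]).round(4))
  for l in("spray","tape_roll","mug"): pass
E
```

```text
lid plane n [0.92591245 0.09277099 0.36616892] c [0.63595756 0.10283337 0.1620728 ] 5994 resid 0.0006024595263235393 yaw 5.721605367917477 angle 1.1959076689887502
scene 5.721605367917477 Y ext all [-0.1017 -0.0996  0.157   0.1572] low [-0.1018 -0.0999  0.1571  0.1573]
R [(np.float64(0.448), 16), (np.float64(0.452), 33), (np.float64(0.456), 38), (np.float64(0.46), 31), (np.float64(0.464), 115), (np.float64(0.468), 288), (np.float64(0.472), 21), (np.float64(0.476), 30), (np.float64(0.48), 69), (np.float64(0.484), 84), (np.float64(0.488), 76), (np.float64(0.492), 101), (np.float64(0.496), 161), (np.float64(0.5), 10), (np.float64(0.524), 17), (np.float64(0.528), 129)]
L [(np.float64(0.48), 31), (np.float64(0.484), 37), (np.float64(0.488), 41), (np.float64(0.492), 47), (np.float64(0.496), 220), (np.float64(0.5), 8), (np.float64(0.504), 9), (np.float64(0.508), 4), (np.float64(0.524), 16), (np.float64(0.528), 89), (np.float64(0.532), 65), (np.float64(0.536), 54), (np.float64(0.54), 45), (np.float64(0.544), 50), (np.float64(0.548), 43), (np.float64(0.552), 40)]
rim z .075-.09 X,Y [0.524 0.5
[... 347 characters left out ...]
oat64(0.48), 64), (np.float64(0.484), 79), (np.float64(0.488), 80), (np.float64(0.492), 81), (np.float64(0.496), 58), (np.float64(0.5), 5), (np.float64(0.504), 39), (np.float64(0.508), 79), (np.float64(0.512), 80)]
L [(np.float64(0.464), 2), (np.float64(0.468), 2), (np.float64(0.48), 26), (np.float64(0.484), 53), (np.float64(0.488), 52), (np.float64(0.492), 92), (np.float64(0.496), 110), (np.float64(0.5), 9), (np.float64(0.504), 8), (np.float64(0.508), 38), (np.float64(0.512), 82), (np.float64(0.516), 79), (np.float64(0.52), 82), (np.float64(0.524), 93), (np.float64(0.528), 7), (np.float64(0.532), 112)]
rim z .075-.09 X,Y [0.526 0.526 0.547 0.633]
lid zmax [0.219 0.228] top-edge pts X 0.6186
```

Emit:
{"fn": "drive_tool", "kwargs": {"rows": [[0, 11, 37, 0, 0, 0, -0.064], [0, 11, 37, 0, 0, 0, -0.064], [0, 11, 37, 0, 0, 0, -0.064], [0, 11, 37, 0, 0, 0, -0.064], [0, 11, 37, 0, 0, 0, -0.064]]}}

```text
time_s: 1.42
tcp_pos: [0.311, -0.3836, 0.2416]
ee_rot: [[-0.995, -0.098, 0.0], [-0.098, 0.995, -0.0], [-0.0, -0.0, -1.0]]
wrist_force: [1.5, 0.9, -0.5]
gripper_width: 0.704
gripper_force: 0.0
```

Emit:
{"fn": "drive_tool", "kwargs": {"rows": [[0, 11, 37, 0, 0, 0, 0], [0, 11, 37, 0, 0, 0, 0], [0, 11, 37, 0, 0, 0, 0], [0, 11, 37, 0, 0, 0, 0], [0, 11, 37, 0, 0, 0, 0]]}}

```text
time_s: 1.83
tcp_pos: [0.366, -0.1985, 0.242]
ee_rot: [[-0.995, -0.101, 0.001], [-0.101, 0.995, -0.0], [-0.001, -0.0, -1.0]]
wrist_force: [1.3, -0.2, 0.2]
gripper_width: 0.329
gripper_force: 0.0
```

Emit:
{"fn": "drive_tool", "kwargs": {"rows": [[0, 11, 37, 0, 0, 0, 0], [0, 11, 37, 0, 0, 0, 0], [0, 11, 37, 0, 0, 0, 0], [0, 11, 37, 0, 0, 0, 0], [0, 11, 37, 0, 0, 0, 0]]}}

```text
time_s: 2.25
tcp_pos: [0.421, -0.0132, 0.2421]
ee_rot: [[-0.995, -0.102, 0.001], [-0.102, 0.995, 0.0], [-0.001, 0.0, -1.0]]
wrist_force: [0.7, -0.3, 0.6]
gripper_width: 0.023
gripper_force: 0.0
```

Emit:
{"fn": "drive_tool", "kwargs": {"rows": [[0, 4, 20, -38, 0, 0, 0], [0, 0, 0, -38, 0, 0, 0], [0, 0, 0, -38, 0, 0, 0], [0, 0, 0, -38, 0, 0, 0], [0, 0, 0, -38, 0, 0, 0]]}}

```text
time_s: 2.67
tcp_pos: [0.4251, 0.0046, 0.052]
ee_rot: [[-0.995, -0.103, 0.002], [-0.103, 0.995, 0.001], [-0.002, 0.001, -1.0]]
wrist_force: [0.8, 0.2, -0.6]
gripper_width: 0.007
gripper_force: 0.0
```

Emit:
{"fn": "drive_tool", "kwargs": {"rows": [[0, 10, 1, 0, 0, 0, 0], [0, 10, 1, 0, 0, 0, 0], [0, 10, 1, 0, 0, 0, 0], [0, 10, 1, 0, 0, 0, 0], [0, 10, 1, 0, 0, 0, 0]]}}

```text
time_s: 3.08
tcp_pos: [0.4768, 0.0094, 0.0547]
ee_rot: [[-0.995, -0.101, 0.003], [-0.101, 0.995, 0.001], [-0.003, 0.001, -1.0]]
wrist_force: [-3.4, -0.1, 0.5]
gripper_width: 0.007
gripper_force: 1.1
```

Emit:
{"fn": "drive_tool", "kwargs": {"rows": [[0, 6, 1, -1, 0, 0, 0], [0, 6, 0, -1, 0, 0, 0], [0, 5, 1, -1, 0, 0, 0], [0, 3, 0, 0, 0, 0, 0], [0, 2, 0, 0, 0, 0, 0]]}}

```text
time_s: 3.5
tcp_pos: [0.4974, 0.0113, 0.0501]
ee_rot: [[-0.995, -0.102, 0.001], [-0.102, 0.995, 0.0], [-0.001, 0.0, -1.0]]
wrist_force: [-1.2, 0.2, 1.3]
gripper_width: 0.008
gripper_force: 0.8
```

Emit:
{"fn": "drive_tool", "kwargs": {"rows": [[0, 1, 0, 0, 0, 0, 0], [0, 1, 0, 0, 0, 0, 0], [0, 0, 0, 0, 0, 0, 0]]}}

```text
time_s: 3.75
tcp_pos: [0.4975, 0.011, 0.0496]
ee_rot: [[-0.995, -0.101, -0.002], [-0.101, 0.995, -0.0], [0.003, -0.0, -1.0]]
wrist_force: [-4.0, 2.5, 2.8]
gripper_width: 0.006
gripper_force: 2.2
```

Emit:
{"fn": "drive_tool", "kwargs": {"rows": [[0, 1, 0, 0, 0, 0, 0], [0, 1, 0, 0, 0, 0, 0], [0, 1, 0, 0, 0, 0, 0], [0, 0, 0, 0, 0, 0, 0]]}}

```text
time_s: 4.08
tcp_pos: [0.4977, 0.0105, 0.0492]
ee_rot: [[-0.995, -0.101, -0.008], [-0.101, 0.995, -0.001], [0.008, -0.001, -1.0]]
wrist_force: [-10.0, 4.1, 6.9]
gripper_width: 0.003
gripper_force: 5.0
```

Emit:
{"fn": "drive_tool", "kwargs": {"rows": [[0, -20, -2, 0, 0, 0, 0], [0, -38, -3, 0, 0, 0, 0], [0, 0, 41, 0, 0, 0, 0], [0, 0, 41, 0, 0, 0, 0], [0, 0, 41, 0, 0, 0, 0]]}}

```text
time_s: 4.5
tcp_pos: [0.4444, 0.1305, 0.0505]
ee_rot: [[-0.995, -0.101, 0.003], [-0.101, 0.995, 0.002], [-0.004, 0.001, -1.0]]
wrist_force: [1.4, -0.0, -0.5]
gripper_width: 0.004
gripper_force: 0.0
```

Emit:
{"fn": "drive_tool", "kwargs": {"rows": [[0, 0, 6, 0, 0, 0, 0]]}}

```text
time_s: 4.58
tcp_pos: [0.4467, 0.1412, 0.051]
ee_rot: [[-0.994, -0.108, 0.007], [-0.108, 0.994, 0.004], [-0.008, 0.003, -1.0]]
wrist_force: [0.6, -0.0, 1.0]
gripper_width: 0.004
gripper_force: 0.0
```

Emit:
{"fn": "drive_tool", "kwargs": {"rows": [[0, 9, 1, 0, 0, 0, 0], [0, 9, 1, 0, 0, 0, 0], [0, 8, 1, -1, 0, 0, 0], [0, 7, 1, -1, 0, 0, 0], [0, 4, 0, -1, 0, 0, 0]]}}

```text
time_s: 5.0
tcp_pos: [0.482, 0.1382, 0.0466]
ee_rot: [[-0.995, -0.1, 0.0], [-0.1, 0.995, -0.0], [-0.0, -0.0, -1.0]]
wrist_force: [-1.7, -0.4, 2.6]
gripper_width: 0.003
gripper_force: 0.9
```

Emit:
{"fn": "drive_tool", "kwargs": {"rows": [[0, 2, 0, 0, 0, 0, 0], [0, 2, 0, 0, 0, 0, 0], [0, 2, 0, 0, 0, 0, 0], [0, 1, 0, 0, 0, 0, 0], [0, 0, 0, 0, 0, 0, 0]]}}

```text
time_s: 5.42
tcp_pos: [0.485, 0.1382, 0.0463]
ee_rot: [[-0.995, -0.1, -0.006], [-0.1, 0.995, -0.002], [0.006, -0.001, -1.0]]
wrist_force: [-7.8, 3.3, 4.0]
gripper_width: 0.008
gripper_force: 3.9
```

Emit:
{"fn": "drive_tool", "kwargs": {"rows": [[0, -30, -3, 0, 0, 0, 0], [0, -20, -2, 20, 0, 0, 0], [0, 0, 0, 40, 0, 0, 0], [0, 0, 0, 40, 0, 0, 0], [0, 0, 0, 40, 0, 0, 0]]}}

```text
time_s: 5.83
tcp_pos: [0.4374, 0.1336, 0.1887]
ee_rot: [[-0.995, -0.102, 0.001], [-0.102, 0.995, -0.0], [-0.001, -0.0, -1.0]]
wrist_force: [1.8, 1.2, -1.0]
gripper_width: 0.004
gripper_force: 0.0
```

Emit:
{"fn": "drive_tool", "kwargs": {"rows": [[0, 0, 0, 40, 0, 0, 0], [0, 0, 0, 40, 0, 0, 0], [0, 0, 0, 35, 0, 0, 0], [0, 40, -6, 0, 0, 0, 0], [0, 40, -6, 0, 0, 0, 0]]}}

```text
time_s: 6.25
tcp_pos: [0.5191, 0.1225, 0.307]
ee_rot: [[-0.994, -0.104, 0.01], [-0.104, 0.995, 0.005], [-0.01, 0.004, -1.0]]
wrist_force: [0.3, 1.0, 0.7]
gripper_width: 0.006
gripper_force: 0.0
```

Emit:
{"fn": "drive_tool", "kwargs": {"rows": [[0, 40, -6, 0, 0, 0, 0], [0, 40, -6, 0, 0, 0, 0], [0, 40, -6, 0, 0, 0, 0], [0, 40, -6, 0, 0, 0, 0], [0, 15, -2, 0, 0, 0, 0]]}}

```text
time_s: 6.67
tcp_pos: [0.6968, 0.0944, 0.2993]
ee_rot: [[-0.995, -0.099, -0.0], [-0.099, 0.995, -0.001], [0.0, -0.001, -1.0]]
wrist_force: [0.1, 0.3, -1.3]
gripper_width: 0.008
gripper_force: 0.0
```

```bash
python3 - <<'E'
from h import *
s=sense();print(s["tcp_pos"],s["wrist_force"],s["time_s"])
ex=np.array([.995,.0997]);ey=np.array([-.0997,.995])
print("X,Y",ex@s["tcp_pos"][:2],ey@s["tcp_pos"][:2])
im=[]
for n in("scene","top"):
  p=capture(n);im.append(p["frame"])
  for l in("drawer_left_front","drawer_right_front","lid_edge"):
    for r in masks_of(l,p)[:1]:
      q=pts(p,r["region"])
      if len(q): print(n,l,round(r["p"],2),np.percentile(q[:,:2]@ex,[2,50,98]).round(4),np.percentile(q[:,2],[2,98]).round(3))
cv2.imwrite("pics/b.png",np.hstack([i[100:340,120:520] for i in im])[:,:,::-1])
E
```

```text
[0.69680674 0.09438949 0.2992782 ] [ 0.06149094  0.28356804 -1.27819349] 6.6667
X,Y 0.7027333391993396 0.024445914850842916
scene lid_edge 0.75 [0.6163 0.6444 0.6697] [0.094 0.219]
top drawer_left_front 0.78 [0.5083 0.5196 0.5251] [0.017 0.05 ]
top drawer_right_front 0.83 [0.5081 0.5196 0.5255] [0.011 0.05 ]
top lid_edge 0.69 [0.6149 0.6363 0.6693] [0.097 0.228]
```

View pics/b.png

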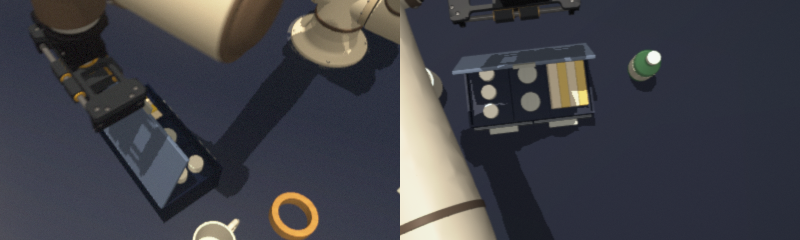

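The left half of the picture shows the gripper behind the open lid. In the right half both pull tabs, at (504,129) and (563,123), sit against the cabinet front, so the drawers are home. Next is the lid.

Emit:
{"fn": "drive_tool", "kwargs": {"rows": [[0, 0, 0, -40, 0, 0, 0], [0, 0, 0, -40, 0, 0, 0], [0, -20, -2, 0, 0, 0, 0], [0, -20, -2, 0, 0, 0, 0], [0, -8, -1, 0, 0, 0, 0]]}}

```text
time_s: 7.48
tcp_pos: [0.6421, 0.0911, 0.2217]
ee_rot: [[-0.995, -0.103, -0.002], [-0.103, 0.995, -0.001], [0.002, -0.0, -1.0]]
wrist_force: [-0.5, 0.3, 0.9]
gripper_width: 0.004
gripper_force: 0.0
```

```bash
python3 - <<'E'
from h import *
s=sense();p=s["tcp_pos"];x=np.array([.995,.0997])@p[:2];print(x,p[2],s["wrist_force"])
for r in(.12,):
  for t in np.arange(1.2,-.01,-.1):
    print(round(t,2),np.round([ .665-r*np.cos(t)+.008*np.sin(t)+.0095, .085+r*np.sin(t)+.008*np.cos(t)+.019],4))
E
```

```text
0.6479440033864053 0.22172763403223006 [-0.46920143  0.2718243   0.93246557]
1.2 [0.6385 0.2187]
1.1 [0.6272 0.2146]
1.0 [0.6164 0.2093]
0.9 [0.6062 0.203 ]
0.8 [0.5966 0.1957]
0.7 [0.5879 0.1874]
0.6 [0.58   0.1784]
0.5 [0.573  0.1686]
0.4 [0.5671 0.1581]
0.3 [0.5622 0.1471]
0.2 [0.5585 0.1357]
0.1 [0.5559 0.1239]
-0.0 [0.5545 0.112 ]
```

Follow the arc in steps of about 0.1 rad.

Emit:
{"fn": "drive_tool", "kwargs": {"rows": [[0, -10, -1, -3, 0, 0, 0], [0, -11, -1, -4, 0, 0, 0], [0, -11, -1, -5, 0, 0, 0], [0, -10, -1, -6, 0, 0, 0], [0, -10, -1, -7, 0, 0, 0]]}}

```text
time_s: 7.9
tcp_pos: [0.5941, 0.0866, 0.1998]
ee_rot: [[-0.995, -0.103, 0.008], [-0.103, 0.995, 0.002], [-0.008, 0.001, -1.0]]
wrist_force: [3.0, -0.3, 1.1]
gripper_width: 0.006
gripper_force: 1.2
```

Emit:
{"fn": "drive_tool", "kwargs": {"rows": [[0, -9, -1, -8, 0, 0, 0], [0, -8, -1, -9, 0, 0, 0], [0, -7, -1, -10, 0, 0, 0]]}}

```text
time_s: 8.15
tcp_pos: [0.5696, 0.0839, 0.1725]
ee_rot: [[-0.995, -0.103, 0.006], [-0.103, 0.995, 0.002], [-0.007, 0.001, -1.0]]
wrist_force: [-0.1, 1.5, 3.7]
gripper_width: 0.008
gripper_force: 1.1
```

Emit:
{"fn": "drive_tool", "kwargs": {"rows": [[0, -6, -1, -10, 0, 0, 0], [0, -5, 0, -11, 0, 0, 0], [0, -4, 0, -11, 0, 0, 0], [0, -3, 0, -11, 0, 0, 0], [0, -2, 0, -9, 0, 0, 0]]}}

```text
time_s: 8.57
tcp_pos: [0.5494, 0.0825, 0.1193]
ee_rot: [[-0.995, -0.103, 0.004], [-0.103, 0.995, 0.001], [-0.004, 0.001, -1.0]]
wrist_force: [0.6, -0.8, 1.4]
gripper_width: 0.008
gripper_force: 0.9
```

Emit:
{"fn": "drive_tool", "kwargs": {"rows": [[0, 0, 0, -4, 0, 0, 0], [0, 0, 0, -4, 0, 0, 0], [0, 0, 0, -2, 0, 0, 0], [0, 0, 0, 0, 0, 0, 0]]}}

```text
time_s: 8.9
tcp_pos: [0.5486, 0.0824, 0.1122]
ee_rot: [[-0.995, -0.103, 0.001], [-0.103, 0.995, -0.001], [-0.001, -0.001, -1.0]]
wrist_force: [-9.7, 0.9, 22.4]
gripper_width: 0.007
gripper_force: 11.4
```

Resisting at 22 N and at the expected flat height, so I'll lift clear and check.

Emit:
{"fn": "drive_tool", "kwargs": {"rows": [[0, 0, 0, 10, 0, 0, 0], [0, 0, 0, 40, 0, 0, 0], [0, 0, 0, 40, 0, 0, 0], [0, -20, 0, 40, 0, 0, 0], [0, -40, 0, 0, 0, 0, 0]]}}

```text
time_s: 9.32
tcp_pos: [0.4971, 0.0841, 0.2433]
ee_rot: [[-0.995, -0.102, 0.018], [-0.102, 0.995, 0.005], [-0.018, 0.003, -1.0]]
wrist_force: [1.9, 1.7, 1.6]
gripper_width: 0.004
gripper_force: 0.0
```

Emit:
{"fn": "drive_tool", "kwargs": {"rows": [[0, -20, -40, 0, 0, 0, 0], [0, -20, -40, 0, 0, 0, 0], [0, 0, -40, 0, 0, 0, 0], [0, 0, -40, 0, 0, 0, 0], [0, 0, -40, 0, 0, 0, 0]]}}

```text
time_s: 9.73
tcp_pos: [0.4525, -0.1137, 0.2362]
ee_rot: [[-0.995, -0.103, 0.003], [-0.103, 0.995, 0.0], [-0.003, 0.0, -1.0]]
wrist_force: [0.6, 0.2, 1.3]
gripper_width: 0.005
gripper_force: 0.0
```

```bash
python3 - <<'E'
from h import *
ex=np.array([.995,.0997])
for n in("scene","top"):
  p=capture(n)
  for l in("drawer_left_front","drawer_right_front","lid_edge","spray","tape_roll","mug"):
    for r in masks_of(l,p)[:1]:
      q=pts(p,r["region"])
      if len(q): print(n,l,round(r["p"],2),np.percentile(q[:,:2]@ex,[2,50,98]).round(4),np.percentile(q,[3,50,97],axis=0).round(3).tolist())
      if l=="lid_edge" and len(q):
        q=q[abs(q[:,2]-.093)<.02]; A=np.c_[q[:,:2]@ex-.665,np.ones(len(q))];print("slope,off",np.linalg.lstsq(A,q[:,2],rcond=None)[0])
  cv2.imwrite(f"pics/c_{n}.png",p["frame"][:,:,::-1])
print(sense()["wrist_force"],sense()["tcp_pos"],sense()["time_s"])
E
```

```text
scene drawer_right_front 0.54 [0.5247 0.597  0.6631] [[0.517, -0.033, 0.09], [0.59, 0.101, 0.093], [0.657, 0.211, 0.095]]
scene lid_edge 0.85 [0.5271 0.5978 0.6627] [[0.519, -0.03, 0.091], [0.591, 0.101, 0.093], [0.657, 0.21, 0.095]]
slope,off [-4.39461256e-05  9.32691667e-02]
scene spray 0.79 [0.5895 0.6204 0.6424] [[0.61, -0.18, 0.002], [0.638, -0.146, 0.084], [0.661, -0.135, 0.151]]
scene tape_roll 0.71 [0.4103 0.4553 0.4947] [[0.38, 0.302, 0.004], [0.423, 0.345, 0.029], [0.463, 0.382, 0.032]]
scene mug 0.64 [0.5685 0.6206 0.6671] [[0.546, 0.286, 0.003], [0.592, 0.315, 0.035], [0.638, 0.357, 0.086]]
top drawer_left_front 0.68 [0.5083 0.5199 0.526 ] [[0.497, 0.109, 0.005], [0.506, 0.145, 0.045], [0.516, 0.197, 0.065]]
top drawer_right_front 0.9 [0.5086 0.5194 0.5252] [[0.51, -0.04, 0.033], [0.52, 0.009, 0.045], [0.53, 0.051, 0.049]]
top lid_edge 0.83 [0.5261 0.5936 0.6623] [[0.519, -0.035, 0.088], [0.588, 0.086, 0.092], [0.657, 0.207, 0.095]]
slope,off [0.0018228  0.09184499]
top spray 0.56 [0.5876 0.6083 0.6389] [[0.607, -0.188, 0.003], [0.627, -0.153, 0.099], [0.657, -0.135, 0.15]]
top tape_roll 0.79 [0.4107 0.4518 0.4948] [[0.38, 0.298, -0.002], [0.42, 0.34, 0.027], [0.462, 0.381, 0.031]]
top mug 0.79 [0.569  0.6318 0.6651] [[0.545, 0.283, 0.001], [0.602, 0.324, 0.034], [0.636, 0.354, 0.085]]
[-0.52206791  0.96100369  0.03381916] [ 0.4529558  -0.11184437  0.23511407] 10.4333
```

View pics/c_scene.png

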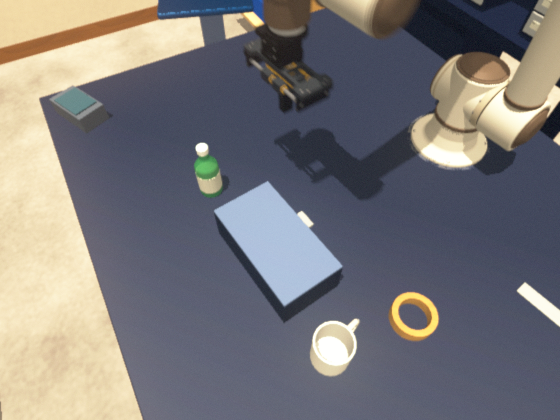

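The picture shows the lid flat at (277,243), the drawers shut, and the bottle, mug and tape where they were. The arm is clear of everything. Lid slope measures about 0, and both drawer fronts are at X ≈ 0.519, which is home.

```bash
python3 -c "
from station import *
print(finish_job())"
```

```text
the job is handed in; nothing more can be done
None
```

I've handed in the job: both drawers measured fully home, the lid flat, and the bottle, tape roll and mug still standing where they were; the hand-in returned no verdict.

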